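# Sort stripped injector parts into their trays

### The job

Sort the stripped injector parts on the bench into their trays: one nozzle holder (pointed, on an oblong foot) in each bay of the divided tray, both round cap nuts in the round pan, and the valve block in the plain oblong tray. Leave every part flat on its tray's floor, the same way up as you found it, and set it down rather than dropping it. Leave the oil bottle and the grease jar where they stand.

Things in the scene. Friction and masses are not known exactly. Their poses are not given: they have to be found in the camera images.
- nozzle_a: Nozzle holder (one of two alike), loose, standing: oblong dark steel foot 56 x 36 x 12 mm high, on it a bright round steel barrel 32 mm in diameter from 12 to 58 mm height, then a 22 mm shoulder and a pointed tip, 88 mm high in all; about 350 g. Origin: centre of the underside; z up along the barrel, x along the foot's 56 mm side. Stands at any yaw.
- nozzle_b: Nozzle holder (one of two alike), loose, standing: oblong dark steel foot 56 x 36 x 12 mm high, on it a bright round steel barrel 32 mm in diameter from 12 to 58 mm height, then a 22 mm shoulder and a pointed tip, 88 mm high in all; about 350 g. Origin: centre of the underside; z up along the barrel, x along the foot's 56 mm side. Stands at any yaw.
- capnut_a: Cap nut (one of two alike), loose, standing: plain round bright steel sleeve, 44 mm in diameter (40 mm over the top 9 mm), 44 mm high, with a dark bore seen in its flat top; about 220 g. Origin: centre of the underside, z up.
- capnut_b: Cap nut (one of two alike), loose, standing: plain round bright steel sleeve, 44 mm in diameter (40 mm over the top 9 mm), 44 mm high, with a dark bore seen in its flat top; about 220 g. Origin: centre of the underside, z up.
- valve_block: Valve block, loose: oblong dark steel block 56 x 40 mm in plan and 40 mm high, square-edged, small screw dots and a dark port on its flat top; about 400 g. Origin: centre of the underside; z up, x along the 56 mm side. Lies at any yaw.
- bay_tray: Divided tray, 150 x 150 mm outside, square, split by one 4 mm wall (2 mm lower than the rim) into two equal bays, each 142 mm long (along x) and 69 mm wide, side by side along y (bay centres at y = +36.5 and -36.5 mm). Low open grey tray fixed to the bench; walls 4 mm thick and 16 mm high over the bench, inner floor 4 mm above the bench. Origin: centre of its underside, z up.
- round_pan: Round pan, 152 mm across the rim outside and 144 mm at its foot, undivided (inner floor about 136 mm across). Low open grey tray fixed to the bench; walls 4 mm thick and 16 mm high over the bench, inner floor 4 mm above the bench. Origin: centre of its underside, z up.
- oblong_tray: Oblong tray, undivided, 150 mm (along x) x 110 mm (along y) outside. Low open grey tray fixed to the bench; walls 4 mm thick and 16 mm high over the bench, inner floor 4 mm above the bench. Origin: centre of its underside, z up.
- oil_bottle: Bystander to be left alone: amber oil bottle with black cap, 50 mm in diameter, 85 mm high, loose, standing among the parts. Origin: centre of the underside.
- grease_jar: Bystander to be left alone: white grease jar with white lid, 50 mm in diameter, 50 mm high, loose, standing among the parts. Origin: centre of the underside.
There are look-alikes about, which are no part of the job. Leave any turquoise look-alike of the nozzle_a alone. Leave any orange look-alike of the capnut_a alone.

How it is judged:
At the end, for the whole second after the job is handed in: One nozzle holder per bay of the divided tray, both cap nuts in the round pan, valve block in the oblong tray; each on the tray floor (within 4 mm), upright (0.15 rad), inside the walls, at rest (0.02 m/s, 0.2 rad/s); oil bottle and grease jar within 30 mm of their start (z of nozzle_a in the frame of bay_tray between 0 and 0.008 m and angle between each of nozzle_a, nozzle_b, capnut_a, capnut_b, valve_block's own z axis and vertical below 0.15 rad and linear speed of each of nozzle_a, nozzle_b, capnut_a, capnut_b, valve_block below 0.02 m/s and angular speed of each of nozzle_a, nozzle_b, capnut_a, capnut_b, valve_block below 0.2 rad/s and x of nozzle_a in the frame of bay_tray between -0.056 and 0.056 m and y of nozzle_a in the frame of bay_tray between -0.056 and 0.056 m and z of nozzle_b in the frame of bay_tray between 0 and 0.008 m and x of nozzle_b in the frame of bay_tray between -0.056 and 0.056 m and y of nozzle_b in the frame of bay_tray between -0.056 and 0.056 m and ((y of nozzle_a in the frame of bay_tray above 0.012 m and y of nozzle_b in the frame of bay_tray below -0.012 m) or (y of nozzle_b in the frame of bay_tray above 0.012 m and y of nozzle_a in the frame of bay_tray below -0.012 m)) and z of capnut_a in the frame of round_pan between 0 and 0.008 m and horizontal distance between each of capnut_a, capnut_b and round_pan below 0.051 m and z of capnut_b in the frame of round_pan between 0 and 0.008 m and z of valve_block in the frame of oblong_tray between 0 and 0.008 m and x of valve_block in the frame of oblong_tray between -0.055 and 0.055 m and y of valve_block in the frame of oblong_tray between -0.035 and 0.035 m and distance of each of oil_bottle, grease_jar from where it was at the start of the episode below 0.03 m); the robot touches nothing.
It fails at once if a part is dropped or flung (moves faster than 0.8 m/s while the fingers do not hold it) ((linear speed of nozzle_a above 0.8 m/s and contact force between the fingers and nozzle_a below 0.05 N) or (linear speed of nozzle_b above 0.8 m/s and contact force between the fingers and nozzle_b below 0.05 N) or (linear speed of capnut_a above 0.8 m/s and contact force between the fingers and capnut_a below 0.05 N) or (linear speed of capnut_b above 0.8 m/s and contact force between the fingers and capnut_b below 0.05 N) or (linear speed of valve_block above 0.8 m/s and contact force between the fingers and valve_block below 0.05 N)).
It fails at once if the oil bottle or grease jar is shifted by more than 30 mm or knocked over (tilted over 0.5 rad) (distance of any of oil_bottle, grease_jar from where it was at the start of the episode above 0.03 m or angle between any of oil_bottle, grease_jar's own z axis and vertical above 0.5 rad).
It also fails if it takes over 128 s, if anything falls off the work surface, if the arm or the gripper's body presses on something with over 40 N, if the wrist force passes 120 N, or if a joint passes its speed limit or range.

### The arm

A 6-joint arm with a two-finger parallel gripper is mounted at the origin on the work surface. World frame = base frame: x ahead of the robot, y to its left, z up, the work surface at z = 0. Lengths are in m, angles in rad, forces in N, time in s.
With the tool pointing down it reaches from about 0.3 to 1 m from the base axis. Payload 5.1 kg.
Tool frame: the origin (TCP) lies at the very end of the fingers, on their centre line; the grasp point (between the pads) lies pinch_z behind it (pinch_z is the distance from the TCP to the grasp point, in m); z points along the fingers, y is the line along which they close (so a half turn about z gives the same grasp; the last joint's range is limited). The gripper opens to 95 mm and grips with 3 to 60 N. Pads are 20 mm wide; open, the fingers measure 119 mm over their backs; the gripper's body (75 mm by 180 mm) begins 59 mm behind the grasp point.
Start: joints at [-1.292, 0.124, 1.65, -0, 1.367, -0.083], TCP at [0.23, -0.608, 0.215] pointing down, gripper open.
Joint ranges: [-2.61, 2.61], [-1.02, 2.33], [0.03, 2.71], [-1.35, 4.49], [0.32, 2.68], [-2.91, 2.91]. Speed limits (rad/s): [2.57, 2.57, 3.14, 3.14, 3.14, 3.14].

### API

Orientations are given as a unit quaternion [w, x, y, z].
In Python, from bench import state, capture, sign_off, pinch_z gives the robot as it stands. The module is installed in compiled form; this text tells all that it offers.
- The arm moves only by the tool arm_command, never from a script. Its argument "rows" is a list of rows, each an object with "claw": the opening, from 0 (shut) to 1 (fully open); "xyz": the shift along the tool's x, y, z in m, a list of three; "twist": the turn, a rotation vector about the tool's x, y, z in rad, a list of three. A call has 1 to 8 rows; each row shifts and turns the commanded pose from where the row before left it, along the tool's axes as they then stand; what a row does not reach is not made up. A row lasts 1/10 s, in which the tool goes at most 50 mm and 8.59 degrees, less where a joint would pass 70% of its speed; a pose out of reach is approached as far as the arm can. A call is refused whole if a number of a shift passes 0.05 or a number of a turn 0.15, either way. A call with a gripper value outside its range is refused whole. The fingers move at their own pace and stop on an object; the grip force is fixed at half the most. Time passes only in rows, so rows that do not move let the fingers close. It gives the time, the measured TCP pose, the force, the opening and the grip force at its end, in the units of the state.
- state(): the state, without advancing time (a new reading comes with each control period).
- capture(name): name is "scene" or "top" or "wrist"; returns a dict with "img" (384x512x3 uint8, blue, green, red), "range_z" (384x512 float32, m along the optical axis (not along the pixel's ray), 0 where there is no reading), "fx", "fy", "cx", "cy" (pixels), "distortion" ([k1, k2, p1, p2, k3] as OpenCV has them; the pictures are not rectified), "world_from_camera" (4x4, takes a point from camera to world coordinates). Camera axes: x right, y up, looking along -z (the intrinsics and any distortion apply to the point x, -y, -z); pixel columns grow to the right and rows downward; lengths in m; the calibration is good to about 2 mm. A picture is of the moment at which its call begins.
- sign_off(): hands the job in; it is judged then, once.
The state is a dict: "t": time; "q": joint angles; "joint_vel": joint speeds; "tau": joint torques, N m; "position": TCP position; "eef_rot": TCP orientation; "wrist_force": force on the tool from outside, world axes, zero at the start; "wrist_torque": the same for the moment, N m; "grip_width": finger opening in m; "gripper_force": force on a finger pad.
Only numpy, scipy, OpenCV 4.12 (cv2) and the standard library are available. Lean on these libraries where they do the work, as an engineer would, in place of code of your own. Each camera call takes 0.05 s, during which the arm holds its last target. There are 200 camera calls.

## Working session

There is one attempt and no reset: what is moved stays moved. The work goes in short steps, Python scripts to look and compute and a tool call to move; the robot and the scene stay as the last step left them, time stands still between calls to the robot, and variables do not carry over. Pictures are saved under pics/ and viewed, at most 14 in all, crops included, and the job is handed in when it is done.

Besides the shell and the picture viewer there is one more tool, called after "Request:" as name(argument=value, ...) on one line, values as JSON. arm_command: Moves the arm, as the interface text tells. Its arguments: {"type":"object","properties":{"rows":{"type":"array"}},"required":["rows"]}

```bash
mkdir -p pics; cat > h.py <<'E'
import numpy as np, cv2
from bench import state, capture, sign_off, pinch_z
def pts(c):
    h,w=c["range_z"].shape
    u,v=np.meshgrid(np.arange(w),np.arange(h))
    K=np.array([[c["fx"],0,c["cx"]],[0,c["fy"],c["cy"]],[0,0,1.]])
    n=cv2.undistortPoints(np.stack([u.ravel(),v.ravel()],1).astype(np.float32)[:,None],K,np.array(c["distortion"],float)).reshape(h,w,2)
    z=c["range_z"]
    P=np.stack([n[...,0]*z,-n[...,1]*z,-z],-1)
    M=np.array(c["world_from_camera"])
    W=P@M[:3,:3].T+M[:3,3]
    W[z<=0]=np.nan
    return W
E
python3 - <<'E'
from h import *
print(pinch_z, state())
for n in("top","scene"):
    c=capture(n); cv2.imwrite(f"pics/{n}0.png",c["img"]); np.savez(f"{n}0.npz",**c)
    print(n,c["fx"],np.round(c["world_from_camera"],3).tolist(),(c["range_z"]>0).mean())
E
```

```text
0.0188 {'t': 0.0, 'q': array([-1.29158245e+00,  1.24514384e-01,  1.65166815e+00, -2.58990217e-05,
        1.36753090e+00, -8.25752465e-02]), 'joint_vel': array([-2.31253082e-04,  8.87279211e-04, -2.24081388e-03, -7.37577233e-05,
       -1.13381956e-03, -1.30766085e-03]), 'tau': array([-5.27084637e-05, -4.17608070e+01, -3.59930956e+01,  7.74588226e-02,
        4.92606370e-02, -1.35390983e-04]), 'position': array([ 0.2298667 , -0.60730001,  0.21338453]), 'eef_rot': array([-1.05402256e-03,  9.83682120e-01,  1.79912096e-01, -1.16707667e-04]), 'wrist_force': array([-0.05526846, -0.79599252,  0.46028188]), 'wrist_torque': array([ 0.03125818,  0.0553072 , -0.02890618]), 'gripper_force': 0.0, 'grip_width': 0.09515481308409027}
top 377.6726561168396 [[-0.003, 0.997, -0.073, 0.43], [-1.0, -0.003, -0.005, -0.026], [-0.005, 0.073, 0.997, 1.023], [0.0, 0.0, 0.0, 1.0]] 0.9962565104166666
scene 465.14231532566856 [[0.12, -0.712, 0.692, 1.331], [0.993, 0.086, -0.083, -0.143], [-0.0, 0.697, 0.717, 0.905], [0.0, 0.0, 0.0, 1.0]] 0.9960784912109375
```

View pics/top0.png

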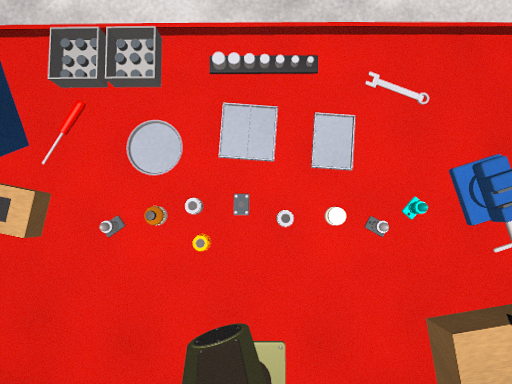

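View pics/scene0.png

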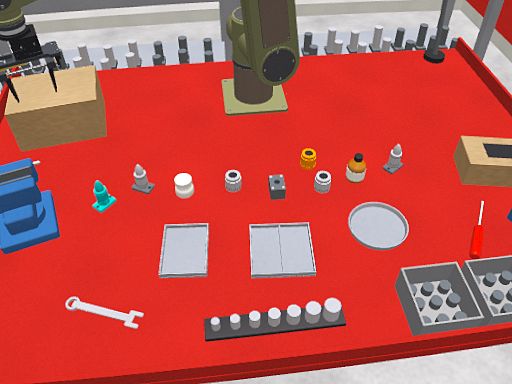

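The top view shows:
- Nozzle holders at (110,226) and (377,226), with the turquoise one at (415,207).
- Cap nuts at (193,206) and (285,218), with the orange one at (201,243).
- Valve block at (241,205), bottle at (155,215) and jar at (336,216).
- Round pan at (155,147), divided tray at (248,132) and oblong tray at (333,141).

The scene view shows the same layout.

```bash
cat > m.py <<'E'
from h import *
c=dict(np.load("top0.npz")); W=pts(c)
hsv=cv2.cvtColor(c["img"],cv2.COLOR_BGR2HSV)
red=((hsv[...,0]<6)|(hsv[...,0]>174))&(hsv[...,1]>120)
bench=W[250:300,60:180][red[250:300,60:180]]; print("bench z",np.nanmedian(bench[:,2]))
def rect(name,u,v,r,z0,z1):
    m=np.zeros(red.shape,bool); m[v-r:v+r,u-r:u+r]=1
    m&=(W[...,2]>z0)&(W[...,2]<z1)&~red
    n,l,st,ce=cv2.connectedComponentsWithStats(m.astype(np.uint8))
    if n<2: print(name,"none");return
    k=1+np.argmax(st[1:,4]); p=W[l==k]
    (cx,cy),(a,b),t=cv2.minAreaRect((p[:,:2]*1000).astype(np.float32))
    if a<b:a,b,t=b,a,t+90
    (ex,ey),er=cv2.minEnclosingCircle((p[:,:2]*1000).astype(np.float32))
    print(name,len(p),"c",round(cx),round(cy),"size",round(a),round(b),"long-axis",round((t+90)%180-90,1),"zmed/max",np.round([np.median(p[:,2]),p[:,2].max()],3),"circ",round(ex),round(ey),round(er))
rect("nozL foot",110,226,16,.004,.02);rect("nozL tip",110,226,16,.05,.1)
rect("nozR foot",377,226,16,.004,.02);rect("nozR tip",377,226,16,.05,.1)
rect("nozL all",110,226,16,.004,.1);rect("nozR all",377,226,16,.004,.1)
rect("capL",193,206,14,.036,.06);rect("capR",285,218,14,.036,.06)
rect("valve",241,205,16,.033,.06)
rect("bottle",155,215,14,.02,.1);rect("jar",336,216,15,.04,.06);rect("orange",201,243,12,.03,.06);rect("turq",415,207,16,.01,.1)
rect("pan",155,147,34,.001,.03);rect("div",248,132,36,.001,.03);rect("obl",333,141,34,.001,.03)
E
python3 m.py
python3 -c "
import cv2
a=cv2.imread('pics/top0.png')[95:255,90:440];cv2.imwrite('pics/crop.png',cv2.resize(a,(798,365),interpolation=cv2.INTER_CUBIC))"
```

```text
bench z 0.000584703638134787
nozL foot 122 c 405 357 size 56 36 long-axis -52.0 zmed/max [0.013 0.019] circ 404 356 30
nozL tip 137 c 405 354 size 31 26 long-axis -1.3 zmed/max [0.063 0.091] circ 405 356 16
nozR foot 122 c 403 -348 size 55 35 long-axis 60.9 zmed/max [0.012 0.019] circ 402 -347 31
nozR tip 129 c 402 -346 size 28 26 long-axis -0.3 zmed/max [0.065 0.09 ] circ 402 -348 16
nozL all 312 c 405 357 size 56 36 long-axis -52.0 zmed/max [0.039 0.091] circ 404 356 30
nozR all 299 c 403 -348 size 55 35 long-axis 60.9 zmed/max [0.034 0.09 ] circ 402 -347 31
capL 190 c 458 138 size 39 38 long-axis -1.2 zmed/max [0.044 0.051] circ 458 138 20
capR 194 c 426 -101 size 40 38 long-axis 63.4 zmed/max [0.044 0.048] circ 425 -102 21
valve 315 c 462 12 size 52 37 long-axis -0.1 zmed/max [0.04  0.045] circ 461 12 32
bottle 345 c 433 237 size 48 47 long-axis 2.3 zmed/max [0.059 0.09 ] circ 433 237 25
jar 249 c 431 -234 size 44 43 long-axis -72.9 zmed/max [0.05  0.054] circ 431 -234 22
orange 225 c 363 118 size 41 40 long-axis 0.3 zmed/max [0.044 0.049] circ 362 119 22
turq 299 c 452 -448 size 54 34 long-axis -41.2 zmed/max [0.042 0.09 ] circ 452 -448 29
pan 2341 c 618 249 size 152 149 long-axis 44.7 zmed/max [0.005 0.023] circ 618 251 78
div 2969 c 660 -6 size 152 151 long-axis 85.6 zmed/max [0.005 0.022] circ 660 -6 105
obl 2184 c 633 -237 size 150 114 long-axis -4.2 zmed/max [0.005 0.02 ] circ 633 -235 91
```

View pics/crop.png

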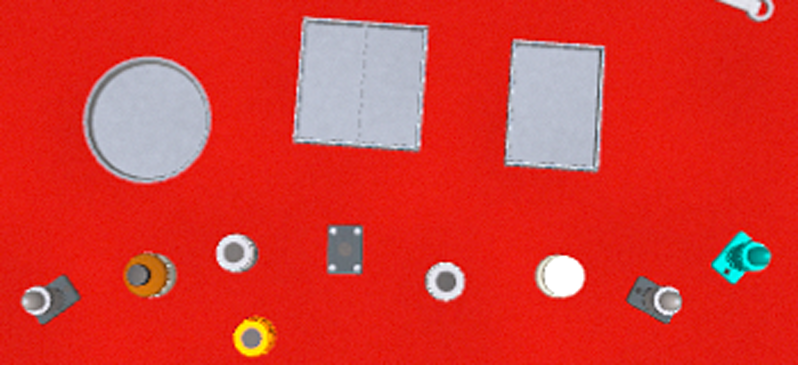

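The measured sizes and heights match the given ones:

| Item | Position (mm) | Yaw of long side (deg) |
|---|---|---|
| nozR | (402,-347) | 61 |
| nozL | (405,356) | -52 |
| capL | (458,138) | – |
| capR | (426,-101) | – |
| valve | (462,12) | 0 |
| pan | (618,249) | – |
| divided tray | (660,-6) | -4 |
| oblong tray | (633,-236) | -4 |

First I turn the tool so that its y axis lies along world x and its x axis along world y.

Request:
arm_command(rows=[{"claw": 1,"xyz": [0,0,0],"twist": [0,0,-0.15]},{"claw": 1,"xyz": [0,0,0],"twist": [0,0,-0.15]},{"claw": 1,"xyz": [0,0,0],"twist": [0,0,-0.15]},{"claw": 1,"xyz": [0,0,0],"twist": [0,0,-0.15]},{"claw": 1,"xyz": [0,0,0],"twist": [0,0,-0.15]},{"claw": 1,"xyz": [0,0,0],"twist": [0,0,-0.15]},{"claw": 1,"xyz": [0,0,0],"twist": [0,0,-0.15]},{"claw": 1,"xyz": [0,0,0],"twist": [0,0,-0.15]}])

```text
t: 0.9
position: [0.2299, -0.6075, 0.2139]
eef_rot: [-0.001, 0.708, 0.706, 0.0]
wrist_force: [0.1, 0.3, 0.2]
grip_width: 0.095
gripper_force: 0.0
```

Request:
arm_command(rows=[{"claw": 1,"xyz": [0.0325,0.0215,0],"twist": [0,0,0]},{"claw": 1,"xyz": [0.0325,0.0215,0],"twist": [0,0,0]},{"claw": 1,"xyz": [0.0325,0.0215,0],"twist": [0,0,0]},{"claw": 1,"xyz": [0.0325,0.0215,0],"twist": [0,0,0]},{"claw": 1,"xyz": [0.0325,0.0215,0],"twist": [0,0,0]},{"claw": 1,"xyz": [0.0325,0.0215,0],"twist": [0,0,0]},{"claw": 1,"xyz": [0.0325,0.0215,0],"twist": [0,0,0]},{"claw": 1,"xyz": [0.0325,0.0215,0],"twist": [0,0,0]}])

```text
t: 1.7
position: [0.4048, -0.3478, 0.2142]
eef_rot: [-0.0, 0.71, 0.704, 0.0]
wrist_force: [0.3, 0.2, -1.0]
grip_width: 0.0951
gripper_force: 0.0
```

```bash
python3 - <<'E'
from h import *
s=state();print(s["position"],s["q"])
c=capture("wrist");cv2.imwrite("pics/w1.png",c["img"]);W=pts(c)
hsv=cv2.cvtColor(c["img"],cv2.COLOR_BGR2HSV)
for a,b in((.006,.016),(.05,.1)):
    m=(W[...,2]>a)&(W[...,2]<b)&(abs(W[...,0]-.402)<.045)&(abs(W[...,1]+.347)<.045)
    p=(W[m][:,:2]*1000).astype(np.float32);print(len(p),len(p)and cv2.minAreaRect(p))
E
```

```text
[ 0.40479559 -0.3478374   0.21419216] [-8.10475914e-01 -1.34714472e-01  1.90852331e+00  2.66712017e-05
  1.36841746e+00 -8.01307026e-01]
490 ((402.4458312988281, -351.133056640625), (56.109439849853516, 35.71773910522461), 60.90030288696289)
648 ((402.71905517578125, -350.9822692871094), (31.146596908569336, 32.02998352050781), 26.857364654541016)
```

View pics/w1.png

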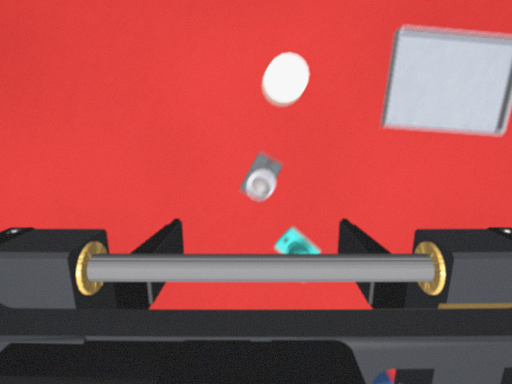

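The wrist view has the nozzle holder at (262,180), centred between the fingers, with the jar at (286,79) and the turquoise one at (297,243), both clear. Now I go down, close on it and lift.

Request:
arm_command(rows=[{"claw": 1,"xyz": [-0.002,-0.002,0.03],"twist": [0,0,0]},{"claw": 1,"xyz": [0,0,0.04],"twist": [0,0,0]},{"claw": 1,"xyz": [0,0,0.04],"twist": [0,0,0]},{"claw": 1,"xyz": [0,0,0.04],"twist": [0,0,0]},{"claw": 1,"xyz": [0,0,0.03],"twist": [0,0,0]},{"claw": 1,"xyz": [0,0,0.01],"twist": [0,0,0]},{"claw": 1,"xyz": [0,0,0],"twist": [0,0,0]},{"claw": 1,"xyz": [0,0,0],"twist": [0,0,0]}])

```text
t: 2.55
position: [0.4031, -0.3524, 0.0261]
eef_rot: [0.001, 0.71, 0.704, -0.0]
wrist_force: [0.4, 0.4, 0.4]
grip_width: 0.095
gripper_force: 0.0
```

Request:
arm_command(rows=[{"claw": 0.2,"xyz": [0,0,0],"twist": [0,0,0]},{"claw": 0.2,"xyz": [0,0,0],"twist": [0,0,0]},{"claw": 0.2,"xyz": [0,0,0],"twist": [0,0,0]},{"claw": 0.2,"xyz": [0,0,0],"twist": [0,0,0]},{"claw": 0.2,"xyz": [0,0,0],"twist": [0,0,0]},{"claw": 0.2,"xyz": [0,0,0],"twist": [0,0,0]},{"claw": 0.2,"xyz": [0,0,0],"twist": [0,0,0]},{"claw": 0.2,"xyz": [0,0,0],"twist": [0,0,0]}])

```text
t: 3.35
position: [0.4023, -0.3514, 0.0245]
eef_rot: [-0.0, 0.71, 0.704, 0.0]
wrist_force: [-0.1, 0.4, 0.3]
grip_width: 0.0368
gripper_force: 0.0
```

Request:
arm_command(rows=[{"claw": 0,"xyz": [0,0,0],"twist": [0,0,0]},{"claw": 0,"xyz": [0,0,0],"twist": [0,0,0]},{"claw": 0,"xyz": [0,0,0],"twist": [0,0,0]},{"claw": 0,"xyz": [0,0,0],"twist": [0,0,0]},{"claw": 0,"xyz": [0,0,-0.01],"twist": [0,0,0]},{"claw": 0,"xyz": [0,0,-0.03],"twist": [0,0,0]},{"claw": 0,"xyz": [0,0,-0.04],"twist": [0,0,0]},{"claw": 0,"xyz": [0,0,-0.04],"twist": [0,0,0]}])

```text
t: 4.15
position: [0.4014, -0.3506, 0.1453]
eef_rot: [-0.001, 0.71, 0.704, -0.0]
wrist_force: [1.0, 0.0, -3.0]
grip_width: 0.0317
gripper_force: 30.0
```

Request:
arm_command(rows=[{"claw": 0,"xyz": [0.02,0.016,-0.02],"twist": [0,0,0]},{"claw": 0,"xyz": [0.037,0.031,0],"twist": [0,0,0]},{"claw": 0,"xyz": [0.037,0.031,0],"twist": [0,0,0]},{"claw": 0,"xyz": [0.037,0.031,0],"twist": [0,0,0]},{"claw": 0,"xyz": [0.037,0.031,0],"twist": [0,0,0]},{"claw": 0,"xyz": [0.037,0.031,0],"twist": [0,0,0]},{"claw": 0,"xyz": [0.037,0.031,0],"twist": [0,0,0]},{"claw": 0,"xyz": [0.037,0.031,0],"twist": [0,0,0]}])

```text
t: 4.95
position: [0.6383, -0.0728, 0.1646]
eef_rot: [-0.0, 0.71, 0.704, -0.0]
wrist_force: [-0.6, -1.3, -3.5]
grip_width: 0.0313
gripper_force: 30.0
```

Request:
arm_command(rows=[{"claw": 0,"xyz": [0.029,0.022,0],"twist": [0,0,0]},{"claw": 0,"xyz": [0,0,0],"twist": [0,0,0.14]},{"claw": 0,"xyz": [0,0,0],"twist": [0,0,0.14]},{"claw": 0,"xyz": [0,0,0],"twist": [0,0,0.14]},{"claw": 0,"xyz": [0,0,0],"twist": [0,0,0.14]},{"claw": 0,"xyz": [0,0,0],"twist": [0,0,0.14]},{"claw": 0,"xyz": [0,0,0],"twist": [0,0,0.14]},{"claw": 0,"xyz": [0,0,0],"twist": [0,0,0.14]}])

```text
t: 5.75
position: [0.6594, -0.0457, 0.1644]
eef_rot: [-0.0, 0.959, 0.284, -0.001]
wrist_force: [0.9, -0.6, -2.7]
grip_width: 0.0316
gripper_force: 30.0
```

Request:
arm_command(rows=[{"claw": 0,"xyz": [0,0,0.03],"twist": [0,0,0.07]},{"claw": 0,"xyz": [0,0,0.04],"twist": [0,0,0.07]},{"claw": 0,"xyz": [0,0,0.04],"twist": [0,0,0]},{"claw": 0,"xyz": [0,0,0.015],"twist": [0,0,0]},{"claw": 0,"xyz": [0,0,0.006],"twist": [0,0,0]},{"claw": 0,"xyz": [0,0,0.002],"twist": [0,0,0]},{"claw": 0,"xyz": [0,0,0.001],"twist": [0,0,0]},{"claw": 0,"xyz": [0,0,0],"twist": [0,0,0]}])

```text
t: 6.55
position: [0.6617, -0.046, 0.0331]
eef_rot: [0.001, 0.976, 0.219, 0.002]
wrist_force: [-0.6, 0.4, -1.7]
grip_width: 0.0317
gripper_force: 30.0
```

Request:
arm_command(rows=[{"claw": 0,"xyz": [0,0,0],"twist": [0,0,0]},{"claw": 0,"xyz": [0,0,0.001],"twist": [0,0,0]},{"claw": 0,"xyz": [0,0,0.001],"twist": [0,0,0]},{"claw": 0,"xyz": [0,0,0],"twist": [0,0,0]}])

```text
t: 6.95
position: [0.6601, -0.0458, 0.0287]
eef_rot: [-0.0, 0.976, 0.219, 0.0]
wrist_force: [-0.9, -0.0, -3.0]
grip_width: 0.0314
gripper_force: 30.0
```

Request:
arm_command(rows=[{"claw": 0,"xyz": [0,0,0.001],"twist": [0,0,0]},{"claw": 0,"xyz": [0,0,0.001],"twist": [0,0,0]},{"claw": 0,"xyz": [0,0,0],"twist": [0,0,0]},{"claw": 0,"xyz": [0,0,0],"twist": [0,0,0]}])

```text
t: 7.35
position: [0.6603, -0.0458, 0.0286]
eef_rot: [-0.0, 0.976, 0.219, -0.0]
wrist_force: [-5.1, 0.5, 6.8]
grip_width: 0.0315
gripper_force: 30.0
```

Contact with the floor. I release here.

Request:
arm_command(rows=[{"claw": 0.9,"xyz": [0,0,0],"twist": [0,0,0]},{"claw": 0.9,"xyz": [0,0,0],"twist": [0,0,0]},{"claw": 0.9,"xyz": [0,0,0],"twist": [0,0,0]},{"claw": 0.9,"xyz": [0,0,0],"twist": [0,0,0]},{"claw": 0.9,"xyz": [0,0,0],"twist": [0,0,0]},{"claw": 0.9,"xyz": [0,0,-0.02],"twist": [0,0,0]},{"claw": 0.9,"xyz": [0,0,-0.03],"twist": [0,0,0]},{"claw": 0.9,"xyz": [0,0,-0.04],"twist": [0,0,0]}])

```text
t: 8.15
position: [0.6584, -0.0455, 0.1149]
eef_rot: [-0.001, 0.976, 0.219, -0.002]
wrist_force: [2.0, 0.2, 0.2]
grip_width: 0.0847
gripper_force: 0.0
```

Request:
arm_command(rows=[{"claw": 1,"xyz": [0,0,-0.04],"twist": [0,0,-0.14]},{"claw": 1,"xyz": [0,0,-0.03],"twist": [0,0,-0.14]},{"claw": 1,"xyz": [0,0,0],"twist": [0,0,-0.14]},{"claw": 1,"xyz": [0,0,0],"twist": [0,0,-0.14]},{"claw": 1,"xyz": [0,0,0],"twist": [0,0,-0.14]},{"claw": 1,"xyz": [0,0,0],"twist": [0,0,-0.14]},{"claw": 1,"xyz": [0,0,0],"twist": [0,0,-0.14]},{"claw": 1,"xyz": [0,0,0],"twist": [0,0,-0.14]}])

```text
t: 8.95
position: [0.6601, -0.0458, 0.1865]
eef_rot: [-0.0, 0.708, 0.706, -0.0]
wrist_force: [0.3, -0.2, -0.2]
grip_width: 0.0948
gripper_force: 0.0
```

Request:
arm_command(rows=[{"claw": 1,"xyz": [0.0116,-0.0396,0],"twist": [0,0,0]},{"claw": 1,"xyz": [0.0116,-0.0396,0],"twist": [0,0,0]},{"claw": 1,"xyz": [0.0116,-0.0396,0],"twist": [0,0,0]},{"claw": 1,"xyz": [0.0116,-0.0396,0],"twist": [0,0,0]},{"claw": 1,"xyz": [0.0116,-0.0396,0],"twist": [0,0,0]},{"claw": 1,"xyz": [0,0,0],"twist": [0,0,0]}])

```text
t: 9.55
position: [0.4587, 0.0152, 0.1854]
eef_rot: [-0.001, 0.71, 0.704, -0.001]
wrist_force: [0.3, -0.8, -0.2]
grip_width: 0.0953
gripper_force: 0.0
```

```bash
cat > w.py <<'E'
import sys
from h import *
x,y,a,b=map(float,sys.argv[1:5])
s=state();print(np.round(s["position"],4))
c=capture("wrist");W=pts(c)
m=(W[...,2]>a)&(W[...,2]<b)&(abs(W[...,0]-x)<.045)&(abs(W[...,1]-y)<.045)
n,l,st,ce=cv2.connectedComponentsWithStats(m.astype(np.uint8));k=1+np.argmax(st[1:,4])
p=(W[l==k][:,:2]*1000).astype(np.float32);print(len(p),cv2.minAreaRect(p),np.median(W[l==k][:,2]))
E
python3 w.py .462 .012 .035 .045
```

```text
[0.4587 0.0152 0.1854]
1828 ((462.0169677734375, 10.310619354248047), (39.80698776245117, 55.759376525878906), 89.11675262451172) 0.04022558795586614
```

Request:
arm_command(rows=[{"claw": 1,"xyz": [-0.002,0,0.04],"twist": [0,0,0]},{"claw": 1,"xyz": [0,0,0.04],"twist": [0,0,0]},{"claw": 1,"xyz": [0,0,0.04],"twist": [0,0,0]},{"claw": 1,"xyz": [0,0,0.03],"twist": [0,0,0]},{"claw": 1,"xyz": [0,0,0.015],"twist": [0,0,0]},{"claw": 1,"xyz": [0,0,0.01],"twist": [0,0,0]},{"claw": 1,"xyz": [0,0,0.003],"twist": [0,0,0]},{"claw": 1,"xyz": [0,0,0],"twist": [0,0,0]}])

```text
t: 10.4
position: [0.4635, 0.0118, 0.009]
eef_rot: [0.0, 0.71, 0.704, 0.0]
wrist_force: [0.1, 0.4, 0.4]
grip_width: 0.095
gripper_force: 0.0
```

Request:
arm_command(rows=[{"claw": 0.3,"xyz": [0,0,0],"twist": [0,0,0]},{"claw": 0.3,"xyz": [0,0,0],"twist": [0,0,0]},{"claw": 0.3,"xyz": [0,0,0],"twist": [0,0,0]},{"claw": 0.3,"xyz": [0,0,0],"twist": [0,0,0]},{"claw": 0.3,"xyz": [0,0,0],"twist": [0,0,0]},{"claw": 0.3,"xyz": [0,0,0],"twist": [0,0,0]},{"claw": 0.3,"xyz": [0,0,0],"twist": [0,0,0]},{"claw": 0.3,"xyz": [0,0,0],"twist": [0,0,0]}])

```text
t: 11.2
position: [0.4626, 0.012, 0.0088]
eef_rot: [-0.0, 0.71, 0.704, -0.0]
wrist_force: [-1.8, 0.5, 2.6]
grip_width: 0.0558
gripper_force: 30.0
```

Request:
arm_command(rows=[{"claw": 0.3,"xyz": [0,0,-0.01],"twist": [0,0,0]},{"claw": 0.3,"xyz": [0,0,-0.03],"twist": [0,0,0]},{"claw": 0.3,"xyz": [0,0,-0.04],"twist": [0,0,0]},{"claw": 0.3,"xyz": [-0.02,0.015,-0.02],"twist": [0,0,0]},{"claw": 0.3,"xyz": [-0.038,0.026,0],"twist": [0,0,0]},{"claw": 0.3,"xyz": [-0.038,0.026,0],"twist": [0,0,0]},{"claw": 0.3,"xyz": [-0.038,0.026,0],"twist": [0,0,0]},{"claw": 0.3,"xyz": [-0.038,0.026,0],"twist": [0,0,0]}])

```text
t: 12.0
position: [0.5801, -0.1623, 0.1079]
eef_rot: [-0.001, 0.71, 0.704, -0.0]
wrist_force: [0.3, 0.1, -4.3]
grip_width: 0.056
gripper_force: 30.0
```

Request:
arm_command(rows=[{"claw": 0.3,"xyz": [-0.038,0.026,0],"twist": [0,0,0]},{"claw": 0.3,"xyz": [-0.038,0.026,0],"twist": [0,0,0.07]},{"claw": 0.3,"xyz": [0,0,0.03],"twist": [0,0,0]},{"claw": 0.3,"xyz": [0,0,0.04],"twist": [0,0,0]},{"claw": 0.3,"xyz": [0,0,0.015],"twist": [0,0,0]},{"claw": 0.3,"xyz": [0,0,0.006],"twist": [0,0,0]},{"claw": 0.3,"xyz": [0,0,0],"twist": [0,0,0]},{"claw": 0.3,"xyz": [0,0,0],"twist": [0,0,0]}])

```text
t: 12.8
position: [0.6327, -0.2378, 0.0199]
eef_rot: [0.002, 0.734, 0.679, 0.001]
wrist_force: [0.4, -0.5, -4.2]
grip_width: 0.0561
gripper_force: 30.0
```

Request:
arm_command(rows=[{"claw": 0.3,"xyz": [0,0,0.002],"twist": [0,0,0]},{"claw": 0.3,"xyz": [0,0,0.001],"twist": [0,0,0]},{"claw": 0.3,"xyz": [0,0,0.001],"twist": [0,0,0]},{"claw": 0.3,"xyz": [0,0,0.001],"twist": [0,0,0]},{"claw": 0.3,"xyz": [0,0,0.001],"twist": [0,0,0]},{"claw": 0.3,"xyz": [0,0,0],"twist": [0,0,0]},{"claw": 0.3,"xyz": [0,0,0],"twist": [0,0,0]}])

```text
t: 13.5
position: [0.6316, -0.2376, 0.0128]
eef_rot: [0.0, 0.734, 0.679, 0.0]
wrist_force: [-3.6, 1.2, 6.0]
grip_width: 0.0559
gripper_force: 30.0
```

Request:
arm_command(rows=[{"claw": 0.78,"xyz": [0,0,0],"twist": [0,0,0]},{"claw": 0.78,"xyz": [0,0,0],"twist": [0,0,0]},{"claw": 0.78,"xyz": [0,0,0],"twist": [0,0,0]},{"claw": 0.78,"xyz": [0,0,0],"twist": [0,0,0]},{"claw": 0.78,"xyz": [0,0,-0.02],"twist": [0,0,0]},{"claw": 0.78,"xyz": [0,0,-0.04],"twist": [0,0,0]},{"claw": 0.78,"xyz": [0,0,-0.05],"twist": [0,0,0]},{"claw": 0.78,"xyz": [0,0,-0.03],"twist": [0,0,-0.07]}])

```text
t: 14.3
position: [0.6329, -0.2382, 0.156]
eef_rot: [0.002, 0.71, 0.705, 0.001]
wrist_force: [0.2, -1.0, 0.6]
grip_width: 0.0743
gripper_force: 0.0
```

Request:
arm_command(rows=[{"claw": 0.78,"xyz": [0.0227,-0.0343,0],"twist": [0,0,0]},{"claw": 0.78,"xyz": [0.0227,-0.0343,0],"twist": [0,0,0]},{"claw": 0.78,"xyz": [0.0227,-0.0343,0],"twist": [0,0,0]},{"claw": 0.78,"xyz": [0.0227,-0.0343,0],"twist": [0,0,0]},{"claw": 0.78,"xyz": [0.0227,-0.0343,0],"twist": [0,0,0]},{"claw": 0.78,"xyz": [0.0227,-0.0343,0],"twist": [0,0,0]},{"claw": 0.78,"xyz": [0,0,0],"twist": [0,0,0]},{"claw": 0.78,"xyz": [0,0,0],"twist": [0,0,0]}])

```text
t: 15.1
position: [0.4269, -0.0993, 0.152]
eef_rot: [0.001, 0.71, 0.704, 0.0]
wrist_force: [0.8, -0.3, -0.2]
grip_width: 0.0744
gripper_force: 0.0
```

```bash
python3 w.py .426 -.101 .04 .05
```

```text
[ 0.4269 -0.0993  0.152 ]
1274 ((425.032470703125, -104.883056640625), (39.20557403564453, 38.91997528076172), 88.52662658691406) 0.04438351791336484
```

Request:
arm_command(rows=[{"claw": 0.78,"xyz": [-0.003,-0.001,0.04],"twist": [0,0,0]},{"claw": 0.78,"xyz": [0,0,0.04],"twist": [0,0,0]},{"claw": 0.78,"xyz": [0,0,0.035],"twist": [0,0,0]},{"claw": 0.78,"xyz": [0,0,0.02],"twist": [0,0,0]},{"claw": 0.78,"xyz": [0,0,0.007],"twist": [0,0,0]},{"claw": 0.78,"xyz": [0,0,0],"twist": [0,0,0]},{"claw": 0.78,"xyz": [0,0,0],"twist": [0,0,0]},{"claw": 0.78,"xyz": [0,0,0],"twist": [0,0,0]}])

```text
t: 15.95
position: [0.4275, -0.1032, 0.0113]
eef_rot: [0.001, 0.71, 0.704, 0.001]
wrist_force: [-0.2, 0.4, -0.8]
grip_width: 0.0741
gripper_force: 0.0
```

Request:
arm_command(rows=[{"claw": 0.2,"xyz": [0,0,0],"twist": [0,0,0]},{"claw": 0.2,"xyz": [0,0,0],"twist": [0,0,0]},{"claw": 0.2,"xyz": [0,0,0],"twist": [0,0,0]},{"claw": 0.2,"xyz": [0,0,0],"twist": [0,0,0]},{"claw": 0.2,"xyz": [0,0,0],"twist": [0,0,0]},{"claw": 0.2,"xyz": [0,0,0],"twist": [0,0,0]},{"claw": 0.2,"xyz": [0,0,0],"twist": [0,0,0]},{"claw": 0.2,"xyz": [0,0,0],"twist": [0,0,0]}])

```text
t: 16.75
position: [0.4258, -0.1024, 0.0098]
eef_rot: [-0.0, 0.71, 0.704, -0.0]
wrist_force: [-1.6, 0.0, 1.9]
grip_width: 0.0435
gripper_force: 30.0
```

Request:
arm_command(rows=[{"claw": 0.2,"xyz": [0,0,-0.01],"twist": [0,0,0]},{"claw": 0.2,"xyz": [0,0,-0.03],"twist": [0,0,0]},{"claw": 0.2,"xyz": [0,0,-0.04],"twist": [0,0,0]},{"claw": 0.2,"xyz": [0.02,0.012,-0.02],"twist": [0,0,0]},{"claw": 0.2,"xyz": [0.038,0.0225,0],"twist": [0,0,0]},{"claw": 0.2,"xyz": [0.038,0.0225,0],"twist": [0,0,0]},{"claw": 0.2,"xyz": [0.038,0.0225,0],"twist": [0,0,0]},{"claw": 0.2,"xyz": [0.038,0.0225,0],"twist": [0,0,0]}])

```text
t: 17.55
position: [0.5297, 0.0703, 0.1097]
eef_rot: [0.0, 0.71, 0.704, -0.0]
wrist_force: [0.5, 0.4, -1.9]
grip_width: 0.043
gripper_force: 30.0
```

Request:
arm_command(rows=[{"claw": 0.2,"xyz": [0.038,0.0225,0],"twist": [0,0,0]},{"claw": 0.2,"xyz": [0.038,0.0225,0],"twist": [0,0,0]},{"claw": 0.2,"xyz": [0.038,0.0225,0],"twist": [0,0,0]},{"claw": 0.2,"xyz": [0.038,0.0225,0.01],"twist": [0,0,0]},{"claw": 0.2,"xyz": [0,0,0.04],"twist": [0,0,0]},{"claw": 0.2,"xyz": [0,0,0.03],"twist": [0,0,0]},{"claw": 0.2,"xyz": [0,0,0.01],"twist": [0,0,0]},{"claw": 0.2,"xyz": [0,0,0],"twist": [0,0,0]}])

```text
t: 18.35
position: [0.6188, 0.2193, 0.0173]
eef_rot: [-0.001, 0.71, 0.704, -0.002]
wrist_force: [-0.9, 0.6, -1.7]
grip_width: 0.0435
gripper_force: 30.0
```

Request:
arm_command(rows=[{"claw": 0.2,"xyz": [0,0,0.001],"twist": [0,0,0]},{"claw": 0.2,"xyz": [0,0,0.002],"twist": [0,0,0]},{"claw": 0.2,"xyz": [0,0,0.001],"twist": [0,0,0]},{"claw": 0.2,"xyz": [0,0,0.001],"twist": [0,0,0]},{"claw": 0.2,"xyz": [0,0,0.001],"twist": [0,0,0]},{"claw": 0.2,"xyz": [0,0,0.001],"twist": [0,0,0]},{"claw": 0.2,"xyz": [0,0,0],"twist": [0,0,0]},{"claw": 0.2,"xyz": [0,0,0],"twist": [0,0,0]}])

```text
t: 19.15
position: [0.621, 0.2198, 0.0138]
eef_rot: [0.0, 0.71, 0.704, 0.0]
wrist_force: [-2.6, -1.0, 5.3]
grip_width: 0.0436
gripper_force: 30.0
```

Request:
arm_command(rows=[{"claw": 0.68,"xyz": [0,0,0],"twist": [0,0,0]},{"claw": 0.68,"xyz": [0,0,0],"twist": [0,0,0]},{"claw": 0.68,"xyz": [0,0,0],"twist": [0,0,0]},{"claw": 0.68,"xyz": [0,0,0],"twist": [0,0,0]},{"claw": 0.68,"xyz": [0,0,-0.02],"twist": [0,0,0]},{"claw": 0.68,"xyz": [0,0,-0.04],"twist": [0,0,0]},{"claw": 0.68,"xyz": [0,0,-0.05],"twist": [0,0,0]},{"claw": 0.68,"xyz": [0,0,-0.03],"twist": [0,0,0]}])

```text
t: 19.95
position: [0.6222, 0.2203, 0.1569]
eef_rot: [0.001, 0.71, 0.704, 0.002]
wrist_force: [0.9, 0.3, 0.0]
grip_width: 0.0646
gripper_force: 0.0
```

Request:
arm_command(rows=[{"claw": 0.75,"xyz": [-0.0205,-0.0405,0],"twist": [0,0,0]},{"claw": 0.75,"xyz": [-0.0205,-0.0405,0],"twist": [0,0,0]},{"claw": 0.75,"xyz": [-0.0205,-0.0405,0],"twist": [0,0,0]},{"claw": 0.75,"xyz": [-0.0205,-0.0405,0],"twist": [0,0,0]},{"claw": 0.75,"xyz": [0,0,0],"twist": [0,0,0]},{"claw": 0.75,"xyz": [0,0,0],"twist": [0,0,0]}])

```text
t: 20.55
position: [0.4576, 0.1391, 0.1528]
eef_rot: [0.0, 0.71, 0.704, 0.001]
wrist_force: [1.2, 0.8, 0.6]
grip_width: 0.0716
gripper_force: 0.0
```

```bash
python3 w.py .458 .138 .04 .05
```

```text
[0.4576 0.1391 0.1528]
1267 ((458.17071533203125, 136.4763641357422), (38.65382766723633, 38.03893280029297), 89.82439422607422) 0.044410505003380396
```

Centred well enough; now down and close.

Request:
arm_command(rows=[{"claw": 0.75,"xyz": [-0.001,0,0.04],"twist": [0,0,0]},{"claw": 0.75,"xyz": [0,0,0.04],"twist": [0,0,0]},{"claw": 0.75,"xyz": [0,0,0.035],"twist": [0,0,0]},{"claw": 0.75,"xyz": [0,0,0.02],"twist": [0,0,0]},{"claw": 0.75,"xyz": [0,0,0.008],"twist": [0,0,0]},{"claw": 0.75,"xyz": [0,0,0],"twist": [0,0,0]},{"claw": 0.75,"xyz": [0,0,0],"twist": [0,0,0]},{"claw": 0.75,"xyz": [0,0,0],"twist": [0,0,0]}])

```text
t: 21.4
position: [0.4598, 0.1387, 0.0114]
eef_rot: [0.001, 0.71, 0.704, 0.001]
wrist_force: [-0.0, 0.6, -0.1]
grip_width: 0.0714
gripper_force: 0.0
```

Request:
arm_command(rows=[{"claw": 0.2,"xyz": [0,0,0],"twist": [0,0,0]},{"claw": 0.2,"xyz": [0,0,0],"twist": [0,0,0]},{"claw": 0.2,"xyz": [0,0,0],"twist": [0,0,0]},{"claw": 0.2,"xyz": [0,0,0],"twist": [0,0,0]},{"claw": 0.2,"xyz": [0,0,0],"twist": [0,0,0]},{"claw": 0.2,"xyz": [0,0,0],"twist": [0,0,0]},{"claw": 0.2,"xyz": [0,0,0],"twist": [0,0,0]},{"claw": 0.2,"xyz": [0,0,0],"twist": [0,0,0]}])

```text
t: 22.2
position: [0.4582, 0.1383, 0.0099]
eef_rot: [0.0, 0.71, 0.704, 0.0]
wrist_force: [0.3, -0.3, 2.8]
grip_width: 0.0438
gripper_force: 30.0
```

Request:
arm_command(rows=[{"claw": 0.2,"xyz": [0,0,-0.01],"twist": [0,0,0]},{"claw": 0.2,"xyz": [0,0,-0.03],"twist": [0,0,0]},{"claw": 0.2,"xyz": [0,0,-0.04],"twist": [0,0,0]},{"claw": 0.2,"xyz": [0,0,-0.03],"twist": [0,0,0]},{"claw": 0.2,"xyz": [0.0278,0.032,0],"twist": [0,0,0]},{"claw": 0.2,"xyz": [0.0278,0.032,0],"twist": [0,0,0]},{"claw": 0.2,"xyz": [0.0278,0.032,0],"twist": [0,0,0]},{"claw": 0.2,"xyz": [0.0278,0.032,0],"twist": [0,0,0]}])

```text
t: 23.0
position: [0.5874, 0.2493, 0.1193]
eef_rot: [-0.0, 0.71, 0.704, -0.001]
wrist_force: [-0.2, -0.1, -2.0]
grip_width: 0.0432
gripper_force: 30.0
```

Request:
arm_command(rows=[{"claw": 0.2,"xyz": [0.0278,0.032,0],"twist": [0,0,0]},{"claw": 0.2,"xyz": [0,0,0],"twist": [0,0,0]},{"claw": 0.2,"xyz": [0,0,0.03],"twist": [0,0,0]},{"claw": 0.2,"xyz": [0,0,0.04],"twist": [0,0,0]},{"claw": 0.2,"xyz": [0,0,0.02],"twist": [0,0,0]},{"claw": 0.2,"xyz": [0,0,0.01],"twist": [0,0,0]},{"claw": 0.2,"xyz": [0,0,0],"twist": [0,0,0]},{"claw": 0.2,"xyz": [0,0,0],"twist": [0,0,0]}])

```text
t: 23.8
position: [0.6198, 0.276, 0.021]
eef_rot: [0.0, 0.71, 0.704, 0.001]
wrist_force: [0.0, -0.0, -1.5]
grip_width: 0.0433
gripper_force: 30.0
```

Request:
arm_command(rows=[{"claw": 0.2,"xyz": [0,0,0.002],"twist": [0,0,0]},{"claw": 0.2,"xyz": [0,0,0.001],"twist": [0,0,0]},{"claw": 0.2,"xyz": [0,0,0.001],"twist": [0,0,0]},{"claw": 0.2,"xyz": [0,0,0.001],"twist": [0,0,0]},{"claw": 0.2,"xyz": [0,0,0.001],"twist": [0,0,0]},{"claw": 0.2,"xyz": [0,0,0.001],"twist": [0,0,0]},{"claw": 0.2,"xyz": [0,0,0],"twist": [0,0,0]},{"claw": 0.2,"xyz": [0,0,0],"twist": [0,0,0]}])

```text
t: 24.6
position: [0.6194, 0.2759, 0.014]
eef_rot: [0.0, 0.71, 0.704, -0.0]
wrist_force: [-3.5, -1.7, 5.7]
grip_width: 0.0433
gripper_force: 30.0
```

Request:
arm_command(rows=[{"claw": 0.68,"xyz": [0,0,0],"twist": [0,0,0]},{"claw": 0.68,"xyz": [0,0,0],"twist": [0,0,0]},{"claw": 0.68,"xyz": [0,0,0],"twist": [0,0,0]},{"claw": 0.68,"xyz": [0,0,0],"twist": [0,0,0]},{"claw": 0.68,"xyz": [0,0,-0.02],"twist": [0,0,0]},{"claw": 0.68,"xyz": [0,0,-0.04],"twist": [0,0,0]},{"claw": 0.68,"xyz": [0,0,-0.05],"twist": [0,0,0]},{"claw": 1,"xyz": [0,0,-0.05],"twist": [0,0,0]}])

```text
t: 25.4
position: [0.6186, 0.2756, 0.1734]
eef_rot: [-0.0, 0.71, 0.704, -0.001]
wrist_force: [1.0, 0.0, 0.3]
grip_width: 0.0686
gripper_force: 0.0
```

Request:
arm_command(rows=[{"claw": 1,"xyz": [0,0,-0.02],"twist": [0,0,0]},{"claw": 1,"xyz": [0.016,-0.0428,0],"twist": [0,0,0]},{"claw": 1,"xyz": [0.016,-0.0428,0],"twist": [0,0,0]},{"claw": 1,"xyz": [0.016,-0.0428,0],"twist": [0,0,0]},{"claw": 1,"xyz": [0.016,-0.0428,0],"twist": [0,0,0]},{"claw": 1,"xyz": [0.016,-0.0428,0],"twist": [0,0,0]},{"claw": 1,"xyz": [0,0,0],"twist": [0,0,0]},{"claw": 1,"xyz": [0,0,0],"twist": [0,0,0]}])

```text
t: 26.2
position: [0.4054, 0.3581, 0.1929]
eef_rot: [0.0, 0.71, 0.705, 0.0]
wrist_force: [0.7, 0.5, -0.3]
grip_width: 0.0955
gripper_force: 0.0
```

```bash
python3 w.py .405 .356 .006 .016;python3 w.py .405 .356 .05 .1; python3 - <<'E'
from h import *
c=capture("top");cv2.imwrite("pics/t2.png",cv2.resize(c["img"][90:260,85:440],(796,381)))
E
```

```text
[0.4054 0.3581 0.1929]
566 ((404.93505859375, 355.7744140625), (35.854347229003906, 55.89977264404297), 35.169761657714844) 0.011842406598691929
[0.4063 0.3578 0.1929]
731 ((404.854248046875, 356.4600830078125), (31.247655868530273, 31.09524917602539), 46.613067626953125) 0.06707939967032933
```

View pics/t2.png

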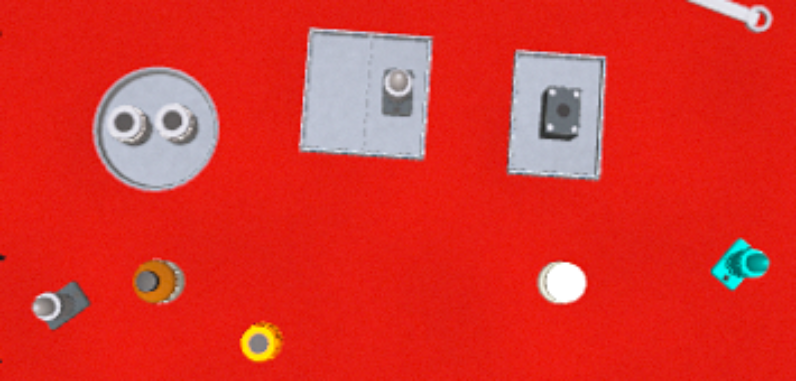

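The top view shows:
- Both cap nuts in the round pan, at (128,124) and (176,122).
- A nozzle holder in the right bay at (398,90).
- The valve block in its tray at (563,110).

Only the last nozzle holder is left, at (55,305).

Request:
arm_command(rows=[{"claw": 1,"xyz": [-0.001,0,0.03],"twist": [0,0,0]},{"claw": 1,"xyz": [0,0,0.04],"twist": [0,0,0]},{"claw": 1,"xyz": [0,0,0.04],"twist": [0,0,0]},{"claw": 1,"xyz": [0,0,0.04],"twist": [0,0,0]},{"claw": 1,"xyz": [0,0,0.014],"twist": [0,0,0]},{"claw": 1,"xyz": [0,0,0.005],"twist": [0,0,0]},{"claw": 1,"xyz": [0,0,0],"twist": [0,0,0]},{"claw": 1,"xyz": [0,0,0],"twist": [0,0,0]}])

```text
t: 27.15
position: [0.4078, 0.3578, 0.026]
eef_rot: [0.0, 0.71, 0.704, 0.002]
wrist_force: [0.3, 0.4, -0.2]
grip_width: 0.0953
gripper_force: 0.0
```

Request:
arm_command(rows=[{"claw": 0,"xyz": [0,0,0],"twist": [0,0,0]},{"claw": 0,"xyz": [0,0,0],"twist": [0,0,0]},{"claw": 0,"xyz": [0,0,0],"twist": [0,0,0]},{"claw": 0,"xyz": [0,0,0],"twist": [0,0,0]},{"claw": 0,"xyz": [0,0,0],"twist": [0,0,0]},{"claw": 0,"xyz": [0,0,0],"twist": [0,0,0]},{"claw": 0,"xyz": [0,0,0],"twist": [0,0,0]},{"claw": 0,"xyz": [0,0,0],"twist": [0,0,0]}])

```text
t: 27.95
position: [0.4059, 0.3567, 0.0236]
eef_rot: [-0.0, 0.71, 0.704, -0.0]
wrist_force: [-0.1, 0.4, 0.5]
grip_width: 0.036
gripper_force: 0.0
```

Request:
arm_command(rows=[{"claw": 0,"xyz": [0,0,0],"twist": [0,0,0]},{"claw": 0,"xyz": [0,0,0],"twist": [0,0,0]},{"claw": 0,"xyz": [0,0,0],"twist": [0,0,0]}])

```text
t: 28.25
position: [0.4058, 0.3567, 0.0236]
eef_rot: [-0.0, 0.71, 0.704, -0.0]
wrist_force: [-2.0, -0.1, 0.1]
grip_width: 0.0317
gripper_force: 30.0
```

Request:
arm_command(rows=[{"claw": 0,"xyz": [0,0,-0.01],"twist": [0,0,0]},{"claw": 0,"xyz": [0,0,-0.03],"twist": [0,0,0]},{"claw": 0,"xyz": [0,0,-0.04],"twist": [0,0,0]},{"claw": 0,"xyz": [0,0,-0.04],"twist": [0,0,0]},{"claw": 0,"xyz": [-0.015,0.013,-0.02],"twist": [0,0,0]},{"claw": 0,"xyz": [-0.033,0.026,0],"twist": [0,0,0]},{"claw": 0,"xyz": [-0.033,0.026,0],"twist": [0,0,0]},{"claw": 0,"xyz": [-0.033,0.026,0],"twist": [0,0,0]}])

```text
t: 29.05
position: [0.4963, 0.2407, 0.164]
eef_rot: [0.0, 0.71, 0.704, 0.0]
wrist_force: [0.4, -0.8, -2.8]
grip_width: 0.0317
gripper_force: 30.0
```

Request:
arm_command(rows=[{"claw": 0,"xyz": [-0.033,0.026,0],"twist": [0,0,0]},{"claw": 0,"xyz": [-0.033,0.026,0],"twist": [0,0,0]},{"claw": 0,"xyz": [-0.033,0.026,0],"twist": [0,0,0]},{"claw": 0,"xyz": [-0.033,0.026,0],"twist": [0,0,0]},{"claw": 0,"xyz": [-0.033,0.026,0],"twist": [0,0,0]},{"claw": 0,"xyz": [-0.033,0.026,0],"twist": [0,0,0]},{"claw": 0,"xyz": [-0.015,0.01,0],"twist": [0,0,0]},{"claw": 0,"xyz": [0,0,0],"twist": [0,0,0]}])

```text
t: 29.85
position: [0.6606, 0.0252, 0.1632]
eef_rot: [-0.0, 0.711, 0.703, -0.0]
wrist_force: [0.1, -0.3, -3.8]
grip_width: 0.0316
gripper_force: 30.0
```

Request:
arm_command(rows=[{"claw": 0,"xyz": [0,0,0],"twist": [0,0,-0.14]},{"claw": 0,"xyz": [0,0,0],"twist": [0,0,-0.14]},{"claw": 0,"xyz": [0,0,0],"twist": [0,0,-0.14]},{"claw": 0,"xyz": [0,0,0],"twist": [0,0,-0.14]},{"claw": 0,"xyz": [0,0,0],"twist": [0,0,-0.14]},{"claw": 0,"xyz": [0,0,0],"twist": [0,0,-0.14]},{"claw": 0,"xyz": [0,0,0],"twist": [0,0,0]},{"claw": 0,"xyz": [0,0,0],"twist": [0,0,0]}])

```text
t: 30.65
position: [0.6593, 0.0285, 0.1635]
eef_rot: [-0.0, 0.362, 0.932, 0.0]
wrist_force: [0.1, 0.7, -3.8]
grip_width: 0.0314
gripper_force: 30.0
```

Request:
arm_command(rows=[{"claw": 0,"xyz": [0,0,0.03],"twist": [0,0,0]},{"claw": 0,"xyz": [0,0,0.04],"twist": [0,0,0]},{"claw": 0,"xyz": [0,0,0.04],"twist": [0,0,0]},{"claw": 0,"xyz": [0,0,0.013],"twist": [0,0,0]},{"claw": 0,"xyz": [0,0,0.006],"twist": [0,0,0]},{"claw": 0,"xyz": [0,0,0.002],"twist": [0,0,0]},{"claw": 0,"xyz": [0,0,0],"twist": [0,0,0]},{"claw": 0,"xyz": [0,0,0],"twist": [0,0,0]}])

```text
t: 31.45
position: [0.6617, 0.0274, 0.0352]
eef_rot: [0.002, 0.362, 0.932, 0.001]
wrist_force: [0.0, -1.3, -3.6]
grip_width: 0.0316
gripper_force: 30.0
```

Request:
arm_command(rows=[{"claw": 0,"xyz": [0,0,0.001],"twist": [0,0,0]},{"claw": 0,"xyz": [0,0,0.001],"twist": [0,0,0]},{"claw": 0,"xyz": [0,0,0.001],"twist": [0,0,0]},{"claw": 0,"xyz": [0,0,0.001],"twist": [0,0,0]},{"claw": 0,"xyz": [0,0,0.001],"twist": [0,0,0]},{"claw": 0,"xyz": [0,0,0.001],"twist": [0,0,0]},{"claw": 0,"xyz": [0,0,0],"twist": [0,0,0]},{"claw": 0,"xyz": [0,0,0],"twist": [0,0,0]}])

```text
t: 32.25
position: [0.66, 0.0274, 0.0276]
eef_rot: [-0.0, 0.361, 0.932, -0.0]
wrist_force: [-5.4, -0.6, 5.9]
grip_width: 0.0315
gripper_force: 30.0
```

Request:
arm_command(rows=[{"claw": 0.75,"xyz": [0,0,0],"twist": [0,0,0]},{"claw": 0.75,"xyz": [0,0,0],"twist": [0,0,0]},{"claw": 0.75,"xyz": [0,0,0],"twist": [0,0,0]},{"claw": 0.75,"xyz": [0,0,0],"twist": [0,0,0]},{"claw": 0.75,"xyz": [0,0,0],"twist": [0,0,0]},{"claw": 0.75,"xyz": [0,0,-0.02],"twist": [0,0,0]},{"claw": 0.75,"xyz": [0,0,-0.03],"twist": [0,0,0]},{"claw": 0.75,"xyz": [0,0,-0.04],"twist": [0,0,0]}])

```text
t: 33.05
position: [0.6583, 0.0275, 0.1151]
eef_rot: [-0.002, 0.362, 0.932, -0.001]
wrist_force: [0.7, -0.7, -0.6]
grip_width: 0.0712
gripper_force: 0.0
```

Request:
arm_command(rows=[{"claw": 0.75,"xyz": [0,0,-0.05],"twist": [0,0,0]},{"claw": 0.75,"xyz": [0,0,-0.05],"twist": [0,0,0]},{"claw": 0.75,"xyz": [0,0,-0.05],"twist": [0,0,0]},{"claw": 0.75,"xyz": [-0.03,-0.03,0],"twist": [0,0,0]},{"claw": 0.75,"xyz": [-0.03,-0.03,0],"twist": [0,0,0]},{"claw": 0.75,"xyz": [0,-0.04,0],"twist": [0,0,0]},{"claw": 0.75,"xyz": [0,-0.04,0],"twist": [0,0,0]},{"claw": 0.75,"xyz": [0,-0.04,0],"twist": [0,0,0]}])

```text
t: 33.85
position: [0.582, -0.1471, 0.2664]
eef_rot: [0.0, 0.361, 0.932, -0.0]
wrist_force: [-0.3, -0.2, -0.3]
grip_width: 0.0715
gripper_force: 0.0
```

```bash
python3 - <<'E'
from h import *
s=state();print(s["position"],s["joint_vel"].round(2))
for n in("top","scene"):
    c=capture(n);cv2.imwrite(f"pics/{n}3.png",c["img"])
E
```

```text
[ 0.58197712 -0.1471273   0.26640507] [-0.6  -0.45  0.44 -0.   -0.01 -0.59]
```

View pics/scene3.png

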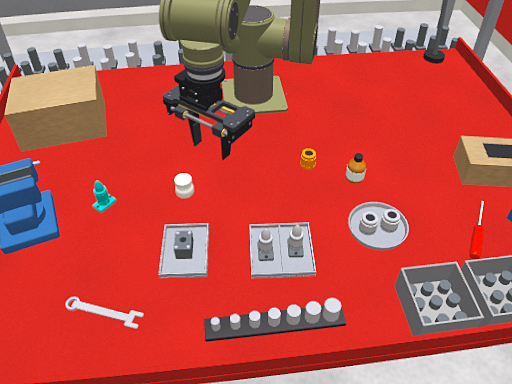

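View pics/top3.png

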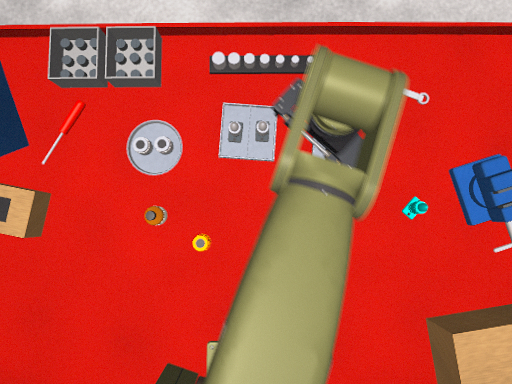

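The scene view shows the valve block at (184,242), one nozzle holder per bay at (266,244) and (297,241), and the cap nuts in the pan at (370,223) and (391,219). The jar and bottle are where they were. The top view agrees, though the arm hides the oblong tray and the jar there. I let the arm settle and then hand in.

Request:
arm_command(rows=[{"claw": 0.75,"xyz": [0,0,0],"twist": [0,0,0]},{"claw": 0.75,"xyz": [0,0,0],"twist": [0,0,0]},{"claw": 0.75,"xyz": [0,0,0],"twist": [0,0,0]},{"claw": 0.75,"xyz": [0,0,0],"twist": [0,0,0]}])

```text
t: 34.35
position: [0.5835, -0.1451, 0.2665]
eef_rot: [-0.0, 0.361, 0.933, 0.0]
wrist_force: [-0.4, 0.6, 0.8]
grip_width: 0.0714
gripper_force: 0.0
```

```bash
python3 -c "
from bench import sign_off
print(sign_off())"
```

```text
the job is handed in; nothing more can be done
None
```

All five parts are standing upright in their trays, the bottle and jar were left where they stood, and the job was handed in at about 34 s; the hand-in returned no verdict.

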